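# Draw a nut driver at a slant out of a short drawer

## Robot

A 7-joint arm with a two-finger parallel gripper is mounted at the origin on a cart in front of the work surface, level with it; the furniture and walls round the work are solid. World frame = base frame: x ahead of the robot, y to its left, z up, the work surface at z = 0. Lengths are in m, angles in rad, forces in N, time in s.
With the tool pointing down it reaches from about 0.425 to 1.025 m from the base axis. Payload 3.6 kg.
Tool frame: the origin (TCP) lies midway between the tips of the shut fingers; the grasp point (between the pads) lies 19 mm behind it (arm.grip_point_offset is the distance from the TCP to the grasp point, in m); z points along the fingers, y is the line along which they close (so a half turn about z gives the same grasp; the last joint's range is limited). The gripper opens to 85 mm and grips with 20 to 120 N. Pads are 22 mm wide; open, the fingers measure 114 mm over their backs; the gripper's body (76 mm by 85 mm) begins 54 mm behind the grasp point. The pads swing forward as they close: fully open they stand 13 mm farther back than shut.
Start: joints at [1.046, 0.591, 0.048, 1.609, -0.033, 0.943, -0.034], TCP at [0.303, -0.658, 0.231] pointing down, gripper open.
Joint ranges: [-2.69, 2.69], [-0.47, 2.24], [-1.27, 1.36], [0.19, 2.51], [-1.53, 4.68], [0.08, 2.07], [-3.09, 3.09]. Speed limits (rad/s): [2.57, 2.57, 3.14, 3.14, 3.14, 3.14, 3.14].

## Interface

Orientations are given as a unit quaternion [w, x, y, z].
In Python, from rig import arm, cams, ticket gives the robot as it stands.
- The arm moves only by the tool arm_command, never from a script. Its argument "series" is a list of rows, each an object of numbers: "fingers": the opening, from 0 (shut) to 1 (fully open); "dx", "dy", "dz": the shift along the world's x, y, z in units of 0.2 m (1.0 is 0.2 m); "twist": the turn about the world's z in units of 360 degrees (1.0 is 360 degrees). In form: [{"fingers": .., "dx": .., "dy": .., "dz": .., "twist": ..}, ...]. A call has 1 to 12 rows; each row is the pose to reach, as a shift and turn from the pose commanded when the call began, turning the shorter way round; what a row does not reach only later rows make up. A row lasts 1/8 s, in which the tool goes at most 62.5 mm and 10.7 degrees, less where a joint would pass 70% of its speed; a pose out of reach is approached as far as the arm can. A call with a number of a shift or a turn outside -1 to 1 is refused whole. A call with a gripper value outside its range is refused whole. The fingers move at their own pace and stop on an object; the grip force is fixed at half the most. Time passes only in rows, so rows that repeat a pose let the fingers close. It gives the time, the measured TCP pose, the force, the opening and the grip force at its end, in the units of the state.
- arm.get_obs(): the state, without advancing time (a new reading comes with each control period).
- cams.read_camera(name): name is "scene" or "top" or "wrist"; returns a dict with "image" (400x640x3 uint8, red, green, blue), "K" (3x3 intrinsics, pixels), "position" and "attitude" of the camera in the world. Camera axes: x right, y down, z forward; pixel columns grow to the right and rows downward; lengths in m; the calibration is good to about 2 mm. A picture is of the moment at which its call begins. There is no depth.
- ticket.job_done(): hands the job in; it is judged then, once.
The state is a dict: "time": time; "q": joint angles; "joint_vel": joint speeds; "tau": joint torques, N m; "tcp_pos": TCP position; "tool_rot": TCP orientation; "force": force on the tool from outside, world axes, zero at the start; "ft_torque": the same for the moment, N m; "grip_width": opening from 0.0 (shut) to 1.0 (fully open); "finger_force": force on a finger pad.
Only numpy, scipy, OpenCV 4.12 (cv2) and the standard library are available. Lean on these libraries where they do the work, as an engineer would, in place of code of your own. Each camera call takes 0.05 s, during which the arm holds its last target. There are 200 camera calls.

## Task

Pull the top drawer of the small-parts cabinet out to its stop and take out the yellow-handled nut driver: the drawer opens less than the tool is long, so bring its handle up first and draw the tool out at a slant, handle leading, between the drawer front and the edge of the cabinet, without forcing it against them. Finish while still holding it in the gripper, motionless, with the whole tool lifted clear, at least 5 cm higher than the cabinet's top. Leave the fuse and the binder clip in the drawer and do not push the loose things on the table about.

Things in the scene. Friction and masses are not known exactly. Their poses are not given: they have to be found in the camera images.
- cabinet: Grey three-drawer steel parts cabinet, fixed, 157 x 172 x 158 mm high. Origin: centre of its underside; x from front to back, front facing its -x, z up. Its roof spans cabinet x -66 to +79 mm at z 155 to 158 mm; the roof's front edge (x = -66) bounds the opening above the open drawer.
- drawer_floor (a point): Middle of the top drawer's floor, moving with the drawer (cabinet x = minus the joint value, z = 109 mm). From here the inside spans x -63 to +62 mm, y -80 to +80; the front panel is 2 mm thick, its top edge 45 mm above this floor; side walls 39 mm. Fully open, 69 mm of the drawer shows between front panel and roof edge. The small black washers on it are flat and fixed.
- divider_top (a point): Middle of the top edge of a 2 mm steel divider, 34 mm high, that runs front to back in the top drawer at cabinet y = -27 mm and moves with it. Left (+y) compartment, 106 mm wide: the nut driver; right one, 52 mm wide: fuse and binder clip.
- cabinet_drawer_3 (a joint): Top drawer slide: 0 shut, 0.072 m at its stop; it opens along the cabinet's -x. Friction about 0.4 N and some damping; it stays where it is left. Starts 0 to 8 mm open.
- drawer_lip (a point): Middle of the top drawer's pull lip, moving with the drawer: a sloping sheet lip, 4 mm thick, 56 mm wide along the cabinet's y, standing out 14 mm from the drawer front (cabinet x -79 to -65 with the drawer shut), z 116 to 127 mm. From above it can be pinched by its two ends, across its 56 mm width.
- nut_driver: Nut driver, 110 mm long, 60 g, lying in the top drawer, handle towards the drawer front. Origin: middle of its length, underside of the handle; +x from handle to socket, its axis 10 mm above the origin. Yellow handle with black inlays, 20 x 20 mm, x -55 to -2 mm; steel shaft 6.4 mm thick; socket 12.4 mm thick, x 34 to 55. Centre of mass near x = -15 mm. It rides along with the drawer.
- handle_end (a point): Butt end of the nut driver's handle, on its axis.
- socket_end (a point): Socket end of the nut driver, on its axis.
- fuse: Cartridge fuse, 15 x 50 x 15 mm, loose in the right compartment of the top drawer; it stays there. Origin at its underside.
- binder_clip: Black binder clip, 32 x 38 x 25 mm, loose in the right compartment of the top drawer; it stays there. Origin at its underside.
- masking_tape: Roll of masking tape, 96 mm across, 25 mm high, loose bystander on the table near the robot. Origin at the centre of its underside.
- scrub_brush: Wooden scrub brush, 56 x 152 x 46 mm, loose bystander. Origin at the centre of its underside.
- meter_keys: Bunch of keys with a red tag, 84 x 118 x 8 mm, loose bystander. Origin at the centre of its underside.
- marker: White marker pen with a black cap, 135 mm long, 17 mm thick, loose bystander. Origin at the centre of its underside.

How it is judged:
By the outcome, as a careful person would: the job done as asked, in the order asked, and still so for the second after the job is handed in, while the arm keeps its last pose, push and grip.
It also fails if it takes over 45 s, if anything falls off the work surface, if the arm or the gripper's body presses on something with over 40 N, if the wrist force passes 120 N, or if a joint passes its speed limit or range.

## Working session

There is one attempt and no reset: what is moved stays moved. The work goes in short steps, Python scripts to look and compute and a tool call to move; the robot and the scene stay as the last step left them, time stands still between calls to the robot, and variables do not carry over. Pictures are saved under pics/ and viewed, at most 10 in all, crops included, and the job is handed in when it is done.

Besides the shell and the picture viewer there is one more tool, called after "Call:" as a command line: name --argument value ..., lists and objects as JSON in quotes. arm_command: Moves the arm, as the interface text tells. Its arguments: {"type":"object","properties":{"series":{"type":"array"}},"required":["series"]}

```bash
ls; mkdir -p pics; python3 - <<'E'
from rig import arm,cams
import cv2
o=arm.get_obs();print(o, arm.grip_point_offset)
for n in("scene","top"):
    c=cams.read_camera(n);cv2.imwrite(f"pics/{n}0.png",c["image"][:,:,::-1]);print(n,c["K"],c["position"],c["attitude"])
E
```

```text
pics
{'time': 0.0, 'q': array([ 1.04548628,  0.59216307,  0.04834789,  1.6098533 , -0.03331265,
        0.94271672, -0.03367207]), 'joint_vel': array([-0.00142454,  0.00041158,  0.00098513,  0.00172756, -0.00014217,
        0.00049602,  0.00105436]), 'tau': array([ 1.79070848e-03, -5.48693383e+01,  1.54724032e+00, -1.98122853e+01,
        9.34474636e-03,  8.64770729e-03,  2.28121957e-05]), 'tcp_pos': array([ 0.30304762, -0.65768882,  0.23009893]), 'tool_rot': array([-1.12179229e-03,  9.76775785e-01,  2.14260829e-01, -3.22499521e-04]), 'force': array([-0.65545293,  0.60183435, -0.44059414]), 'ft_torque': array([-0.01896978,  0.02025988, -0.00939805]), 'finger_force': 0.0, 'grip_width': 0.9994981309149193} 0.0187
scene [[453.07491102   0.         322.37667474]
 [  0.         453.07491102 199.99154736]
 [  0.           0.           1.        ]] [5.24417741e-04 5.73108958e-02 1.04760555e+00] [-0.19432607  0.71455918 -0.64716952  0.18114683]
top [[396.78996343   0.         320.70123724]
 [  0.         396.78996343 198.26612528]
 [  0.           0.           1.        ]] [0.44725454 0.0912217  1.04808906] [-0.04961605  0.715288   -0.69610808  0.03653586]
```

View pics/scene0.png

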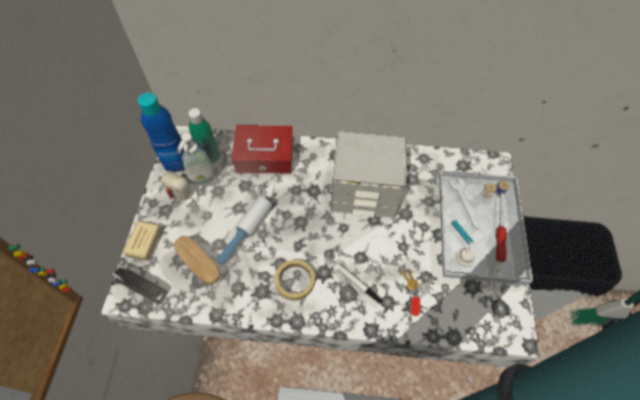

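View pics/top0.png

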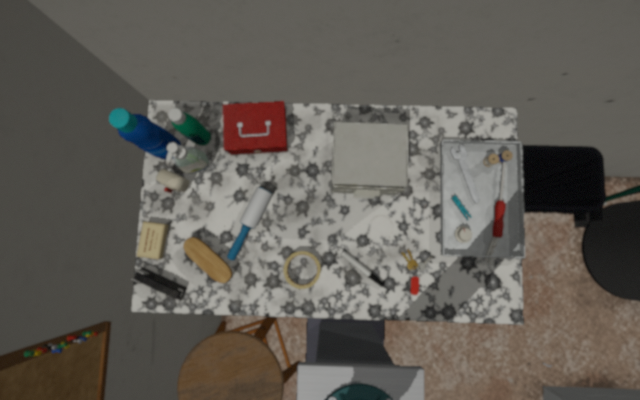

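The scene shot shows the cabinet at about (370,172), with the tape at (295,279), marker at (362,284), keys at (412,290) and brush at (197,259). In the top shot its roof spans about (333..408, 122..187). I'll enlarge both.

```bash
cat > h.py <<'E'
import numpy as np,cv2
from scipy.spatial.transform import Rotation as R
def rot(c):
    a=np.asarray(c["attitude"]); return R.from_quat(np.r_[a[1:],a[0]]).as_matrix() if a.size==4 else a
def ray(c,uv,z):
    d=rot(c)@np.linalg.inv(c["K"])@np.r_[uv,1.]; p=np.asarray(c["position"]); return p+d*(z-p[2])/d[2]
def proj(c,P):
    q=(np.atleast_2d(P)-c["position"])@rot(c)@c["K"].T; return q[:,:2]/q[:,2:]
def cab(x,y,yaw,P):
    P=np.atleast_2d(np.asarray(P,float)); return R.from_euler('z',yaw).apply(P)+[x,y,0]
E
python3 - <<'E'
import cv2,numpy as np
a=cv2.imread("pics/scene0.png")[125:225,320:420];b=cv2.imread("pics/top0.png")[112:212,320:420]
i=cv2.resize(np.hstack([a,b]),None,fx=4,fy=4,interpolation=cv2.INTER_CUBIC);cv2.imwrite("pics/c0.png",i)
E
```

```text
(no output)
```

View pics/c0.png

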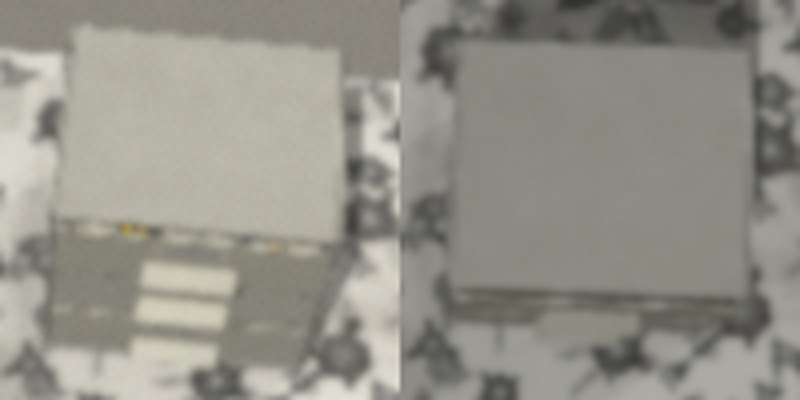

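```bash
python3 - <<'E'
from h import *; from rig import cams
from scipy.optimize import least_squares
S=cams.read_camera("scene");T=cams.read_camera("top")
s=np.array([[75,28],[340,50],[333,242],[58,218]])/4+[320,125]-.4
t=np.array([[55,42],[350,48],[346,298],[52,290]])/4+[320,112]-.4
C=[[.079,.086,.158],[.079,-.086,.158],[-.066,-.086,.158],[-.066,.086,.158]]
for name,L in(("S",[(S,s)]),("T",[(T,t)]),("both",[(S,s),(T,t)])):
    r=least_squares(lambda p:np.concatenate([(proj(c,cab(*p,C))-u).ravel() for c,u in L]),[.7,0,0])
    print(name,r.x,np.round(r.fun,1))
x=r.x
print("lip", [ray(T,np.array(u)/4+[320,112]-.4,.121) for u in([137,320],[240,318],[188,340])])
for z in(.12,.125):print("yellow",cab(0,0,-x[2],ray(S,np.array([132,230])/4+[320,125]-.4,z)-[x[0],x[1],0]))
print("lipc",[cab(0,0,-x[2],ray(T,np.array(u)/4+[320,112]-.4,.118)-[x[0],x[1],0]) for u in([137,320],[240,318],[188,342])])
print("lipcS",[cab(0,0,-x[2],ray(S,np.array(u)/4+[320,125]-.4,.121)-[x[0],x[1],0]) for u in([140,275],[236,283],[188,295])])
# bystanders
for n,u,z in(("tape",(302,269),.0125),("markerA",(340,250),.01),("markerB",(385,285),.01),("keysA",(408,253),0),("keysB",(415,290),0),("blue",(258,215),.03),("tray",(442,180),.02)):print(n,ray(T,u,z).round(3))
E
```

```text
S [ 0.65432351 -0.00081488 -0.00476233] [-1.3 -0.5  1.1 -0.2  2.4  0.4 -2.2 -0.1]
T [ 6.55255440e-01  7.72899608e-05 -2.03894197e-04] [-0.5  0.   0.4  0.2  1.3 -0.1 -1.3 -0.1]
both [ 6.54897254e-01 -3.49064878e-04 -2.07899058e-03] [-1.5 -0.6  0.8 -0.5  2.3  0.1 -2.4 -0.3 -0.2  0.1  0.7  0.4  1.4  0.1
 -1.2  0. ]
lip [array([0.57846935, 0.03237891, 0.121     ]), array([ 0.58122206, -0.02810887,  0.121     ]), array([0.56737732, 0.0022383 , 0.121     ])]
yellow [[-0.04506927  0.03574699  0.12      ]]
yellow [[-0.0483542   0.03585778  0.125     ]]
lipc [array([[-0.07607078,  0.03237948,  0.118     ]]), array([[-0.07318301, -0.02829815,  0.118     ]]), array([[-0.08832431,  0.002099  ,  0.118     ]])]
lipcS [array([[-0.07742973,  0.0288956 ,  0.121     ]]), array([[-0.07710778, -0.02874957,  0.121     ]]), array([[-0.0884785 , -0.00050796,  0.121     ]])]
tape [0.389 0.155 0.012]
markerA [0.44  0.058 0.01 ]
markerB [ 0.355 -0.059  0.01 ]
keysA [ 0.438 -0.119  0.   ]
keysB [ 0.344 -0.137  0.   ]
blue [0.524 0.272 0.03 ]
tray [ 0.629 -0.203  0.02 ]
```

The crop shows the roof corners clearly and the lips at about (188,280). There is a yellow glint of the handle at (132,230), around cabinet y = +0.036. The cabinet fits at (0.655, 0.000) with yaw about 0, and the drawer is about 8 mm open. I'm moving towards the lip.

Call:
arm_command --series '[{"dx": 0.1, "dy": 0.25, "dz": 0.1, "twist": -0.02, "fingers": 1}, {"dx": 0.2, "dy": 0.5, "dz": 0.1, "twist": -0.04, "fingers": 1}, {"dx": 0.3, "dy": 0.75, "dz": 0.1, "twist": -0.069, "fingers": 1}, {"dx": 0.4, "dy": 1, "dz": 0.1, "twist": -0.069, "fingers": 1}]'

```text
time: 0.7
tcp_pos: [0.384, -0.4567, 0.2513]
tool_rot: [0.0, 1.0, -0.001, 0.0]
force: [0.5, 0.2, 0.2]
grip_width: 1.0
finger_force: 0.0
```

Call:
arm_command --series '[{"dx": 0.1, "dy": 0.25, "dz": 0, "twist": 0, "fingers": 1}, {"dx": 0.2, "dy": 0.5, "dz": 0, "twist": 0, "fingers": 1}, {"dx": 0.3, "dy": 0.75, "dz": 0, "twist": 0, "fingers": 1}, {"dx": 0.4, "dy": 1, "dz": 0, "twist": 0, "fingers": 1}]'

```text
time: 1.2
tcp_pos: [0.4639, -0.2568, 0.2514]
tool_rot: [0.0, 1.0, -0.001, 0.0]
force: [0.8, 0.4, -0.1]
grip_width: 0.998
finger_force: 0.0
```

Call:
arm_command --series '[{"dx": 0.1, "dy": 0.25, "dz": 0, "twist": 0, "fingers": 1}, {"dx": 0.2, "dy": 0.5, "dz": 0, "twist": 0, "fingers": 1}, {"dx": 0.3, "dy": 0.75, "dz": 0, "twist": 0, "fingers": 1}, {"dx": 0.4, "dy": 1, "dz": 0, "twist": 0, "fingers": 1}, {"dx": 0.4, "dy": 1, "dz": 0, "twist": 0, "fingers": 1}, {"dx": 0.4, "dy": 1, "dz": 0, "twist": 0, "fingers": 1}]'

```text
time: 1.95
tcp_pos: [0.5431, -0.0588, 0.2511]
tool_rot: [0.0, 1.0, -0.001, -0.0]
force: [1.1, -0.4, -0.4]
grip_width: 1.0
finger_force: 0.0
```

Call:
arm_command --series '[{"dx": 0, "dy": 0.15, "dz": 0, "twist": 0, "fingers": 1}, {"dx": 0, "dy": 0.295, "dz": 0, "twist": 0, "fingers": 1}, {"dx": 0, "dy": 0.295, "dz": 0, "twist": 0, "fingers": 1}]'

```text
time: 2.33
tcp_pos: [0.543, 0.0011, 0.2513]
tool_rot: [-0.0, 1.0, -0.0, -0.0]
force: [0.6, -0.5, -0.3]
grip_width: 1.002
finger_force: 0.0
```

```bash
python3 - <<'E'
from h import *; from rig import cams
c=cams.read_camera("wrist");cv2.imwrite("pics/w1.png",c["image"][:,:,::-1]);print(c["K"],c["position"],rot(c).round(3))
np.savez("w1",**{k:c[k] for k in("K","position","attitude")})
print("lip c, front top", proj(c,cab(.655,0,0,[[-.079-.007,.028,.116],[-.079-.007,-.028,.116],[-.072,.028,.154],[-.066,0,.158]])))
E
```

```text
[[293.88075421   0.         316.19728546]
 [  0.         293.88075421 205.55724504]
 [  0.           0.           1.        ]] [6.23198378e-01 1.35577786e-04 3.93548647e-01] [[-0.    -0.948 -0.317]
 [-1.    -0.     0.001]
 [-0.001  0.317 -0.948]]
lip c, front top [[287.18217946 167.13760467]
 [345.87342518 167.14453925]
 [282.25742556 159.16056387]
 [316.55692706 152.48875513]]
```

View pics/w1.png

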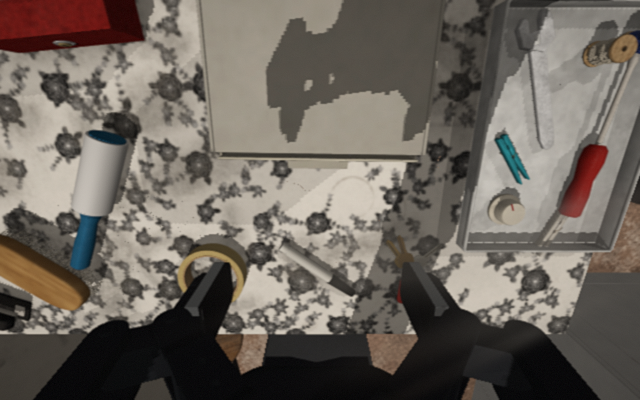

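The wrist view shows the roof's front edge at row ~155, columns 214 to 425, slightly tilted. I'm enlarging that strip.

```bash
python3 - <<'E'
import cv2
i=cv2.imread("pics/w1.png")[135:180,195:445];cv2.imwrite("pics/w1c.png",cv2.resize(i,None,fx=3.2,fy=6.4,interpolation=cv2.INTER_CUBIC))
E
```

```text
(no output)
```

View pics/w1c.png

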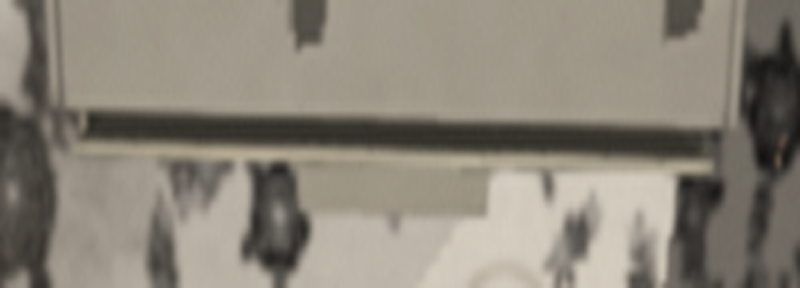

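The lip is at columns 289 to 347 and rows 161 to 169, so its front edge is at x ≈ 0.568 and its centre at y ≈ -0.001. I'm going down to pinch it.

Call:
arm_command --series '[{"dx": 0.08, "dy": -0.01, "dz": -0.25, "twist": -0.001, "fingers": 1}, {"dx": 0.1, "dy": -0.01, "dz": -0.5, "twist": -0.001, "fingers": 1}, {"dx": 0.12, "dy": -0.01, "dz": -0.65, "twist": -0.001, "fingers": 1}, {"dx": 0.12, "dy": -0.01, "dz": -0.76, "twist": -0.001, "fingers": 1}, {"dx": 0.12, "dy": -0.01, "dz": -0.76, "twist": -0.001, "fingers": 1}]'

```text
time: 3.0
tcp_pos: [0.5659, -0.0043, 0.0978]
tool_rot: [0.001, 1.0, -0.006, -0.002]
force: [-0.2, 0.5, 0.5]
grip_width: 0.997
finger_force: 0.0
```

Call:
arm_command --series '[{"dx": 0, "dy": 0, "dz": 0, "twist": 0, "fingers": 0.8}, {"dx": 0, "dy": 0, "dz": 0, "twist": 0, "fingers": 0.7}, {"dx": 0, "dy": 0, "dz": 0, "twist": 0, "fingers": 0.6}, {"dx": 0, "dy": 0, "dz": 0, "twist": 0, "fingers": 0.6}]'

```text
time: 3.5
tcp_pos: [0.5699, 0.0005, 0.1017]
tool_rot: [-0.001, 1.0, -0.003, 0.003]
force: [-0.4, 3.2, 7.1]
grip_width: 0.619
finger_force: 61.3
```

Gripped. Pulling.

Call:
arm_command --series '[{"dx": -0.05, "dy": 0, "dz": 0, "twist": 0, "fingers": 0.6}, {"dx": -0.1, "dy": 0, "dz": 0, "twist": 0, "fingers": 0.6}, {"dx": -0.15, "dy": 0, "dz": 0, "twist": 0, "fingers": 0.6}, {"dx": -0.2, "dy": 0, "dz": 0, "twist": 0, "fingers": 0.6}, {"dx": -0.25, "dy": 0, "dz": 0, "twist": 0, "fingers": 0.6}, {"dx": -0.29, "dy": 0, "dz": 0, "twist": 0, "fingers": 0.6}, {"dx": -0.3, "dy": 0, "dz": 0, "twist": 0, "fingers": 0.6}]'

```text
time: 4.38
tcp_pos: [0.5097, 0.0014, 0.1016]
tool_rot: [-0.002, 1.0, -0.003, 0.003]
force: [0.7, 6.2, 9.5]
grip_width: 0.618
finger_force: 62.2
```

Call:
arm_command --series '[{"dx": -0.015, "dy": 0, "dz": 0, "twist": 0, "fingers": 0.6}, {"dx": -0.03, "dy": 0, "dz": 0, "twist": 0, "fingers": 0.6}, {"dx": -0.03, "dy": 0, "dz": 0, "twist": 0, "fingers": 0.6}]'

```text
time: 4.75
tcp_pos: [0.5039, 0.0015, 0.1016]
tool_rot: [-0.002, 1.0, -0.003, 0.003]
force: [0.0, 6.8, 9.7]
grip_width: 0.614
finger_force: 62.3
```

Call:
arm_command --series '[{"dx": -0.015, "dy": 0, "dz": 0, "twist": 0, "fingers": 0.6}, {"dx": -0.03, "dy": 0, "dz": 0, "twist": 0, "fingers": 0.6}, {"dx": -0.03, "dy": 0, "dz": 0, "twist": 0, "fingers": 0.6}]'

```text
time: 5.12
tcp_pos: [0.5036, 0.0015, 0.1018]
tool_rot: [-0.002, 1.0, -0.003, 0.009]
force: [7.2, 5.9, 0.1]
grip_width: 0.612
finger_force: 63.2
```

At the stop. Releasing and rising.

Call:
arm_command --series '[{"dx": 0.02, "dy": 0, "dz": 0, "twist": 0, "fingers": 0.8}, {"dx": 0.02, "dy": 0, "dz": 0, "twist": 0, "fingers": 1}, {"dx": 0.0, "dy": 0, "dz": 0, "twist": 0, "fingers": 1}, {"dx": 0, "dy": 0, "dz": 0.2, "twist": 0, "fingers": 1}, {"dx": 0, "dy": 0, "dz": 0.45, "twist": 0, "fingers": 1}, {"dx": -0.2, "dy": 0, "dz": 0.75, "twist": 0, "fingers": 1}, {"dx": -0.3, "dy": 0, "dz": 0.9, "twist": 0, "fingers": 1}, {"dx": -0.3, "dy": 0, "dz": 0.9, "twist": 0, "fingers": 1}]'

```text
time: 6.12
tcp_pos: [0.4341, -0.002, 0.2813]
tool_rot: [-0.0, 1.0, -0.004, 0.002]
force: [0.3, 0.3, -0.2]
grip_width: 1.001
finger_force: 0.0
```

```bash
python3 - <<'E'
from h import *; from rig import cams
out=[]
for n in("wrist","top","scene"):
    c=cams.read_camera(n);np.savez("s2"+n,**{k:c[k] for k in("K","position","attitude")})
    cv2.imwrite(f"pics/{n}2.png",c["image"][:,:,::-1])
    p=proj(c,cab(.655,-.001,-.005,[[-.1,0,.14]]))[0];print(n,p)
    w=40 if n!="wrist" else 100
    h=w
    x0,y0=int(p[0])-w,max(0,int(p[1])-h);print(x0,y0)
    out.append(cv2.resize(c["image"][y0:y0+2*h,x0:x0+2*w,::-1],(400,400),interpolation=cv2.INTER_CUBIC))
cv2.imwrite("pics/c2.png",np.hstack(out[:2]))
cv2.imwrite("pics/c2s.png",out[2])
E
```

```text
wrist [312.46867461  58.9598378 ]
212 0
top [368.52637078 200.92697367]
328 160
scene [367.03774999 198.31948918]
327 158
```

View pics/c2.png

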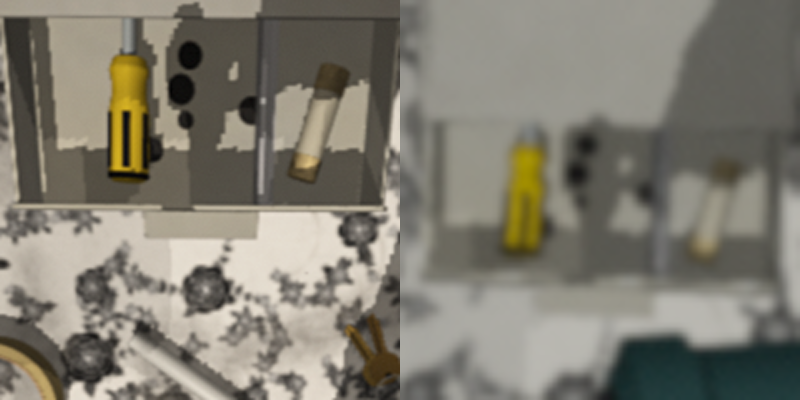

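The wrist crop at left (scale 2, offset (212,0)) shows the open drawer. The handle runs from its butt at crop (128,178) to its top at (130,55), the panel's top edge is at row 207, the divider at column 263, and the fuse at (318,122).

```bash
python3 - <<'E'
from h import *
W=dict(np.load("s2wrist.npz"));T=dict(np.load("s2top.npz"))
f=lambda u,z:ray(W,np.array(u)/2+[212,0]-.25,z).round(4)
g=lambda u,z:ray(T,(np.array(u)-[400,0])/5+[328,160]-.4,z).round(4)
for n,u,z in(("panelL",(15,207),.154),("panelR",(385,207),.154),("roofL",(20,16),.158),("roofR",(390,16),.158),("buttbot",(128,181),.112),("butttop",(128,172),.126),("neck",(130,55),.119),("handL",(108,130),.119),("handR",(149,130),.119),("shaft",(129,25),.119),("div",(263,100),.143),("lipL",(145,238),.116),("lipR",(257,238),.116)):print(n,f(u,z))
for n,u,z in(("panelL",(430,278),.154),("panelR",(778,286),.154),("roof",(600,122),.158),("butt",(522,250),.122),("neck",(530,145),.119),("div",(660,200),.143),("lipL",(535,312),.116),("lipR",(652,312),.116)):print("T",n,g(u,z))
E
```

```text
panelL [0.5189 0.0807 0.154 ]
panelR [ 0.5176 -0.0799  0.154 ]
roofL [0.5891 0.0696 0.158 ]
roofR [ 0.5879 -0.0747  0.158 ]
buttbot [0.5314 0.0365 0.112 ]
butttop [0.5345 0.0345 0.126 ]
neck [0.5844 0.0319 0.119 ]
handL [0.5535 0.0439 0.119 ]
handR [0.5533 0.0245 0.119 ]
shaft [0.5962 0.0318 0.119 ]
div [ 0.5615 -0.027   0.143 ]
lipL [0.5044 0.0288 0.116 ]
lipR [ 0.5039 -0.0275  0.116 ]
T panelL [0.5188 0.0791 0.154 ]
T panelR [ 0.5194 -0.0774  0.154 ]
T roof [0.5914 0.0039 0.158 ]
T butt [0.5357 0.036  0.122 ]
T neck [0.5859 0.033  0.119 ]
T div [ 0.5584 -0.0255  0.143 ]
T lipL [0.5072 0.029  0.116 ]
T lipR [ 0.5087 -0.0258  0.116 ]
```

Call:
arm_command --series '[{"dx": 0.25, "dy": 0.1, "dz": 0, "twist": -0.008, "fingers": 0.47}, {"dx": 0.535, "dy": 0.183, "dz": 0, "twist": -0.008, "fingers": 0.47}, {"dx": 0.535, "dy": 0.183, "dz": -0.1, "twist": -0.008, "fingers": 0.47}, {"dx": 0.535, "dy": 0.183, "dz": -0.35, "twist": -0.008, "fingers": 0.47}, {"dx": 0.535, "dy": 0.183, "dz": -0.55, "twist": -0.008, "fingers": 0.47}, {"dx": 0.535, "dy": 0.183, "dz": -0.55, "twist": -0.008, "fingers": 0.47}, {"dx": 0.535, "dy": 0.183, "dz": -0.55, "twist": -0.008, "fingers": 0.47}]'

```text
time: 7.15
tcp_pos: [0.5431, 0.0351, 0.1693]
tool_rot: [0.0, 1.0, -0.029, -0.0]
force: [0.6, 0.1, 0.5]
grip_width: 0.473
finger_force: 0.0
```

```bash
python3 - <<'E'
from h import *; from rig import cams
c=cams.read_camera("wrist")
i=c["image"][:,:,::-1]
cv2.imwrite("pics/w3.png",i)
from rig import arm
o=arm.get_obs();print(o["tcp_pos"])
E
```

```text
[0.54363412 0.03519408 0.17012128]
```

View pics/w3.png

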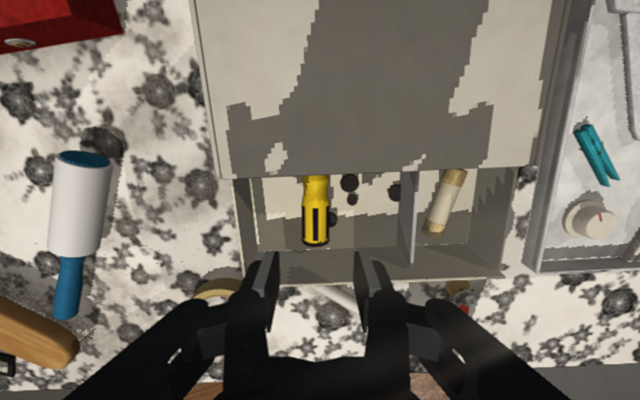

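The handle at (316,215) is centred between the fingers (columns 278 and 357). I'm going down, then closing in small steps to find a light grip.

Call:
arm_command --series '[{"dx": -0.01, "dy": 0, "dz": -0.14, "twist": 0, "fingers": 0.47}, {"dx": -0.01, "dy": 0, "dz": -0.25, "twist": 0, "fingers": 0.47}, {"dx": -0.01, "dy": 0, "dz": -0.285, "twist": 0, "fingers": 0.4}, {"dx": -0.01, "dy": 0, "dz": -0.285, "twist": 0, "fingers": 0.3}, {"dx": -0.01, "dy": 0, "dz": -0.285, "twist": 0, "fingers": 0.26}, {"dx": -0.01, "dy": 0, "dz": -0.285, "twist": 0, "fingers": 0.26}]'

```text
time: 7.95
tcp_pos: [0.5411, 0.0352, 0.1132]
tool_rot: [-0.0, 1.0, -0.029, 0.001]
force: [-0.5, -0.7, 0.4]
grip_width: 0.264
finger_force: 0.0
```

Call:
arm_command --series '[{"dx": 0, "dy": 0, "dz": 0, "twist": 0, "fingers": 0.235}, {"dx": 0, "dy": 0, "dz": 0, "twist": 0, "fingers": 0.235}]'

```text
time: 8.2
tcp_pos: [0.5407, 0.0354, 0.1126]
tool_rot: [-0.0, 1.0, -0.029, 0.0]
force: [-0.7, 0.1, 0.5]
grip_width: 0.237
finger_force: 0.3
```

Call:
arm_command --series '[{"dx": 0, "dy": 0, "dz": 0, "twist": 0, "fingers": 0.23}, {"dx": 0, "dy": 0, "dz": 0, "twist": 0, "fingers": 0.23}]'

```text
time: 8.45
tcp_pos: [0.5407, 0.0354, 0.1125]
tool_rot: [-0.0, 1.0, -0.029, 0.0]
force: [0.2, 0.6, 2.8]
grip_width: 0.233
finger_force: 1.5
```

The grip force follows the commanded opening, so a light pinch of about 1.5 N should let the tool pivot. I'm lifting the handle slowly.

Call:
arm_command --series '[{"dx": 0, "dy": 0, "dz": 0.02, "twist": 0, "fingers": 0.23}, {"dx": 0, "dy": 0, "dz": 0.04, "twist": 0, "fingers": 0.23}, {"dx": 0, "dy": 0, "dz": 0.06, "twist": 0, "fingers": 0.23}, {"dx": 0, "dy": 0, "dz": 0.08, "twist": 0, "fingers": 0.23}, {"dx": 0, "dy": 0, "dz": 0.1, "twist": 0, "fingers": 0.23}, {"dx": 0, "dy": 0, "dz": 0.1, "twist": 0, "fingers": 0.23}]'

```text
time: 9.2
tcp_pos: [0.5407, 0.0352, 0.1327]
tool_rot: [-0.0, 1.0, -0.029, 0.0]
force: [-0.2, -0.3, -0.0]
grip_width: 0.23
finger_force: 0.0
```

```bash
python3 - <<'E'
from h import *; from rig import cams
out=[]
c=cams.read_camera("wrist");a=c["image"][150:300,240:440,::-1]
d=cams.read_camera("scene");b=d["image"][160:220,325:405,::-1]
cv2.imwrite("pics/c4.png",np.hstack([cv2.resize(k,(400,300),interpolation=cv2.INTER_CUBIC) for k in(a,b)]))
E
```

```text
(no output)
```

View pics/c4.png

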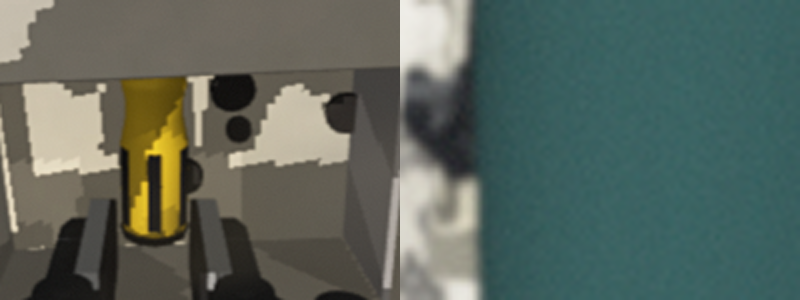

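The handle slipped out of the light pinch and is still lying flat, with its butt at left-crop (155,240). I'm going back down for a slightly firmer grip.

Call:
arm_command --series '[{"dx": 0, "dy": 0, "dz": 0, "twist": 0, "fingers": 0.3}, {"dx": 0, "dy": 0, "dz": -0.05, "twist": 0, "fingers": 0.3}, {"dx": 0, "dy": 0, "dz": -0.105, "twist": 0, "fingers": 0.3}, {"dx": 0, "dy": 0, "dz": -0.105, "twist": 0, "fingers": 0.24}, {"dx": 0, "dy": 0, "dz": -0.105, "twist": 0, "fingers": 0.22}, {"dx": 0, "dy": 0, "dz": -0.105, "twist": 0, "fingers": 0.22}]'

```text
time: 10.05
tcp_pos: [0.5405, 0.0351, 0.1114]
tool_rot: [-0.0, 1.0, -0.029, 0.0]
force: [0.3, 0.1, -0.4]
grip_width: 0.226
finger_force: 18.2
```

Call:
arm_command --series '[{"dx": 0, "dy": 0, "dz": 0.015, "twist": 0, "fingers": 0.22}, {"dx": 0, "dy": 0, "dz": 0.03, "twist": 0, "fingers": 0.22}, {"dx": 0, "dy": 0, "dz": 0.045, "twist": 0, "fingers": 0.22}, {"dx": 0, "dy": 0, "dz": 0.06, "twist": 0, "fingers": 0.22}, {"dx": 0, "dy": 0, "dz": 0.06, "twist": 0, "fingers": 0.22}]'

```text
time: 10.68
tcp_pos: [0.5407, 0.0352, 0.1237]
tool_rot: [-0.0, 1.0, -0.029, 0.0]
force: [0.9, 0.3, -0.7]
grip_width: 0.224
finger_force: 18.2
```

```bash
cat > y.py <<'E'
from h import *; from rig import cams,arm
def look(tag):
    c=cams.read_camera("wrist");i=cv2.cvtColor(c["image"],cv2.COLOR_RGB2HSV)
    m=cv2.inRange(i,(20,150,60),(32,255,255));m[:, :270]=0;m[:,380:]=0
    n,l,s,_=cv2.connectedComponentsWithStats(m);k=1+s[1:,4].argmax()
    cv2.imwrite(f"pics/{tag}.png",c["image"][:,:,::-1])
    o=arm.get_obs();print(tag,"bbox",s[k],"tcp",o["tcp_pos"].round(4),"w",round(o["grip_width"],3),"F",round(o["finger_force"],2),o["force"].round(1))
    for r in range(s[k][1],s[k][1]+s[k][3],6):
        x=np.flatnonzero(l[r]==k);print(r,x.min(),x.max(),end="; ")
    print()
if __name__=="__main__":
    import sys;look(sys.argv[1])
E
python3 y.py w5; python3 - <<'E'
import cv2,numpy as np
i=cv2.cvtColor(cv2.imread("pics/w3.png"),cv2.COLOR_BGR2HSV);m=cv2.inRange(i,(20,150,60),(32,255,255));m[:,:270]=0;m[:,380:]=0
print("w3",cv2.boundingRect(m))
E
```

```text
w5 bbox [ 297  195   40   97 2810] tcp [0.5405 0.0352 0.1235] w 0.229 F 18.21 [-0.4  0.2 -0.6]
195 311 333; 201 298 334; 207 299 333; 213 300 332; 219 300 332; 225 299 333; 231 298 334; 237 297 336; 243 302 331; 249 302 331; 255 302 331; 261 302 331; 267 302 330; 273 302 330; 279 302 330; 285 300 333; 291 315 317; 
w3 (302, 175, 27, 69)
```

It holds at 18 N, lifted 12 mm. I'm relaxing it so that the socket drops and the tool pivots.

Call:
arm_command --series '[{"dx": 0, "dy": 0, "dz": 0, "twist": 0, "fingers": 0.225}, {"dx": 0, "dy": 0, "dz": 0, "twist": 0, "fingers": 0.225}]'

```text
time: 10.98
tcp_pos: [0.5403, 0.0351, 0.1232]
tool_rot: [0.0, 1.0, -0.029, -0.0]
force: [0.1, -0.7, -0.3]
grip_width: 0.229
finger_force: 13.9
```

```bash
python3 y.py w6
```

```text
w6 bbox [ 297  194   40   98 2823] tcp [0.5403 0.0351 0.1232] w 0.226 F 13.92 [ 0.8 -0.4 -0.5]
194 330 332; 200 298 335; 206 299 333; 212 300 332; 218 300 332; 224 299 333; 230 298 334; 236 297 336; 242 302 331; 248 302 331; 254 302 331; 260 302 331; 266 302 331; 272 302 330; 278 302 330; 284 299 333; 290 309 323;
```

Call:
arm_command --series '[{"dx": 0, "dy": 0, "dz": 0, "twist": 0, "fingers": 0.231}, {"dx": 0, "dy": 0, "dz": 0, "twist": 0, "fingers": 0.231}]'

```text
time: 11.28
tcp_pos: [0.5405, 0.0352, 0.1233]
tool_rot: [-0.0, 1.0, -0.029, 0.0]
force: [0.3, -0.4, -0.7]
grip_width: 0.232
finger_force: 0.0
```

```bash
python3 y.py w7
```

```text
w7 bbox [ 299  195   36   82 2151] tcp [0.5406 0.0352 0.1234] w 0.236 F 0.0 [ 0.6 -0.4  0.1]
195 312 333; 201 301 331; 207 302 331; 213 301 331; 219 300 332; 225 299 333; 231 303 330; 237 303 330; 243 303 330; 249 303 330; 255 303 329; 261 303 329; 267 303 329; 273 304 329;
```

It dropped at 0.231, so the useful window is 0.225 to 0.231. I'm re-gripping and stepping more finely.

Call:
arm_command --series '[{"dx": 0, "dy": 0, "dz": 0, "twist": 0, "fingers": 0.28}, {"dx": 0, "dy": 0, "dz": -0.06, "twist": 0, "fingers": 0.28}, {"dx": 0, "dy": 0, "dz": -0.06, "twist": 0, "fingers": 0.24}, {"dx": 0, "dy": 0, "dz": -0.06, "twist": 0, "fingers": 0.222}, {"dx": 0, "dy": 0, "dz": -0.06, "twist": 0, "fingers": 0.222}, {"dx": 0, "dy": 0, "dz": -0.04, "twist": 0, "fingers": 0.222}, {"dx": 0, "dy": 0, "dz": -0.02, "twist": 0, "fingers": 0.222}, {"dx": 0, "dy": 0, "dz": 0, "twist": 0, "fingers": 0.222}, {"dx": 0, "dy": 0, "dz": 0.02, "twist": 0, "fingers": 0.222}]'

```text
time: 12.45
tcp_pos: [0.5405, 0.0352, 0.1278]
tool_rot: [-0.0, 1.0, -0.029, 0.0]
force: [-0.0, 0.2, -0.8]
grip_width: 0.225
finger_force: 14.2
```

Call:
arm_command --series '[{"dx": 0, "dy": 0, "dz": 0, "twist": 0, "fingers": 0.228}, {"dx": 0, "dy": 0, "dz": 0, "twist": 0, "fingers": 0.228}]'

```text
time: 12.7
tcp_pos: [0.5404, 0.0352, 0.1273]
tool_rot: [-0.0, 1.0, -0.029, -0.0]
force: [0.1, -0.4, -0.8]
grip_width: 0.23
finger_force: 4.5
```

```bash
python3 y.py w8
```

```text
w8 bbox [ 297  192   40   98 2871] tcp [0.5403 0.0352 0.1272] w 0.226 F 4.52 [-0.3  1.  -1.2]
192 306 333; 198 298 335; 204 299 333; 210 300 332; 216 300 332; 222 299 333; 228 298 334; 234 297 336; 240 302 331; 246 302 331; 252 302 331; 258 302 331; 264 302 330; 270 302 330; 276 302 330; 282 299 333; 288 306 326;
```

Call:
arm_command --series '[{"dx": 0, "dy": 0, "dz": 0, "twist": 0, "fingers": 0.229}, {"dx": 0, "dy": 0, "dz": 0, "twist": 0, "fingers": 0.229}, {"dx": 0, "dy": 0, "dz": 0, "twist": 0, "fingers": 0.229}]'

```text
time: 13.12
tcp_pos: [0.5404, 0.0351, 0.1272]
tool_rot: [0.0, 1.0, -0.029, -0.0]
force: [-0.4, 0.6, -0.8]
grip_width: 0.229
finger_force: 1.4
```

```bash
python3 y.py w9
```

```text
w9 bbox [ 298  192   37   95 2674] tcp [0.5404 0.0351 0.1273] w 0.23 F 1.41 [-0.2 -0.  -1.3]
192 310 333; 198 299 333; 204 301 332; 210 301 331; 216 301 332; 222 300 333; 228 298 334; 234 302 331; 240 302 331; 246 302 331; 252 302 331; 258 302 331; 264 302 330; 270 302 330; 276 302 330; 282 300 333;
```

At 1.4 N the tool begins to pivot without dropping. I'm raising it slowly at that grip.

Call:
arm_command --series '[{"dx": 0, "dy": 0, "dz": 0.01, "twist": 0, "fingers": 0.229}, {"dx": 0, "dy": 0, "dz": 0.02, "twist": 0, "fingers": 0.229}, {"dx": 0, "dy": 0, "dz": 0.03, "twist": 0, "fingers": 0.229}, {"dx": 0, "dy": 0, "dz": 0.04, "twist": 0, "fingers": 0.229}, {"dx": 0, "dy": 0, "dz": 0.05, "twist": 0, "fingers": 0.229}]'

```text
time: 13.8
tcp_pos: [0.5404, 0.0351, 0.1375]
tool_rot: [-0.0, 1.0, -0.029, 0.0]
force: [0.3, 0.1, -1.5]
grip_width: 0.228
finger_force: 1.4
```

```bash
python3 y.py w10
```

```text
w10 bbox [ 298  186   38   99 2744] tcp [0.5406 0.0352 0.1377] w 0.228 F 1.38 [ 0.4 -0.3 -0.5]
186 305 327; 192 300 332; 198 300 333; 204 301 331; 210 301 331; 216 301 331; 222 300 333; 228 299 334; 234 302 330; 240 302 331; 246 302 330; 252 302 330; 258 302 330; 264 302 330; 270 302 330; 276 302 330; 282 302 331;
```

```bash
cat > pr.py <<'E'
from h import *
from rig import cams
import sys
c=cams.read_camera("wrist");x,y,z=map(float,sys.argv[1:4])
print("roof row",proj(c,[[.589,y,.158]]))
for th in np.radians([0,10,20,30,40,50,60]):
    # pivot on axis 10 mm from butt, at pad (x+.002, z+.007)
    def P(s,w,h): # s from butt along axis, w lateral, h up
        a=s-.01;return [x+.002+a*np.cos(th)+h*np.sin(th),y+w,z+.007-a*np.sin(th)+h*np.cos(th)]
    q=proj(c,[P(0,-.01,.01),P(0,.01,.01),P(0,0,-.01),P(.048,-.01,.01),P(.048,.01,.01),P(.053,0,.004),P(.11,0,0)])
    print(round(np.degrees(th)),"butt top row %.0f w %.0f bot row %.0f | shoulder row %.0f w %.0f neck row %.0f sock %.0f; socket z %.3f x %.3f"%(q[0,1],q[0,0]-q[1,0],q[2,1],q[3,1],q[3,0]-q[4,0],q[5,1],q[6,1],P(.11,0,-.006)[2],P(.11,0,0)[0]))
E
python3 pr.py .5405 .0352 .1375
```

```text
roof row [[307.27761828 185.86384341]]
0 butt top row 292 w 40 bot row 272 | shoulder row 201 w 44 neck row 188 sock 53; socket z 0.139 x 0.642
10 butt top row 291 w 40 bot row 276 | shoulder row 194 w 43 neck row 184 sock 63; socket z 0.121 x 0.641
20 butt top row 289 w 41 bot row 280 | shoulder row 190 w 41 neck row 183 sock 77; socket z 0.105 x 0.636
30 butt top row 286 w 41 bot row 284 | shoulder row 189 w 39 neck row 184 sock 93; socket z 0.089 x 0.629
40 butt top row 282 w 42 bot row 287 | shoulder row 190 w 37 neck row 188 sock 110; socket z 0.076 x 0.619
50 butt top row 277 w 42 bot row 290 | shoulder row 193 w 36 neck row 193 sock 129; socket z 0.064 x 0.607
60 butt top row 272 w 42 bot row 292 | shoulder row 198 w 34 neck row 200 sock 147; socket z 0.055 x 0.593
```

```bash
python3 - <<'E'
import cv2,numpy as np
cv2.imwrite("pics/cmp.png",np.hstack([cv2.resize(cv2.imread(f"pics/{n}.png")[170:310,250:383],(266*3//2,420),interpolation=cv2.INTER_CUBIC) for n in("w8","w10")]))
E
```

```text
(no output)
```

View pics/cmp.png

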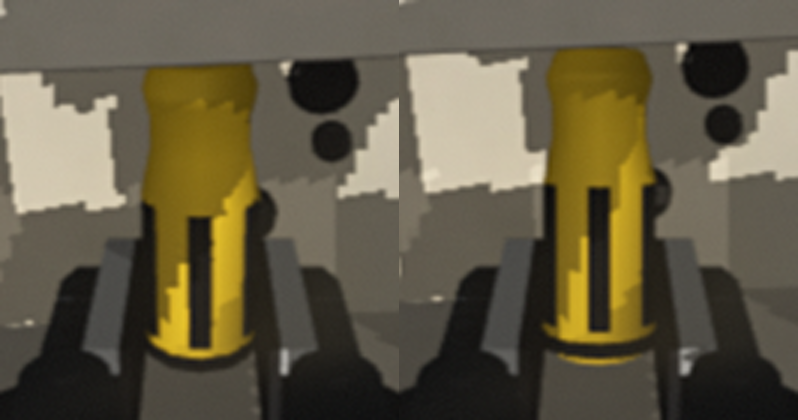

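The right half (w10) shows the handle tilting: the butt face now faces up under its black ring and the neck is lower. The pivot works, so I'm continuing slowly.

Call:
arm_command --series '[{"dx": 0, "dy": 0, "dz": 0.013, "twist": 0, "fingers": 0.229}, {"dx": 0, "dy": 0, "dz": 0.026, "twist": 0, "fingers": 0.229}, {"dx": 0, "dy": 0, "dz": 0.04, "twist": 0, "fingers": 0.229}, {"dx": 0, "dy": 0, "dz": 0.053, "twist": 0, "fingers": 0.229}, {"dx": 0, "dy": 0, "dz": 0.066, "twist": 0, "fingers": 0.229}, {"dx": 0, "dy": 0, "dz": 0.08, "twist": 0, "fingers": 0.229}, {"dx": 0, "dy": 0, "dz": 0.093, "twist": 0, "fingers": 0.229}, {"dx": 0, "dy": 0, "dz": 0.1, "twist": 0, "fingers": 0.229}]'

```text
time: 14.9
tcp_pos: [0.5405, 0.0352, 0.1575]
tool_rot: [-0.0, 1.0, -0.029, 0.0]
force: [-0.8, 0.1, -0.4]
grip_width: 0.229
finger_force: 1.3
```

```bash
python3 y.py w11; python3 pr.py .5405 .0352 .1575
```

```text
w11 bbox [ 298  186   37   95 2455] tcp [0.5405 0.0351 0.1576] w 0.23 F 1.33 [-0.   0.3 -0.8]
186 316 317; 192 303 330; 198 301 332; 204 302 330; 210 303 330; 216 303 331; 222 301 332; 228 300 334; 234 303 330; 240 303 330; 246 303 330; 252 303 330; 258 303 330; 264 302 330; 270 302 330; 276 298 331; 
roof row [[308.44662356 175.57246698]]
0 butt top row 293 w 40 bot row 272 | shoulder row 201 w 45 neck row 188 sock 52; socket z 0.159 x 0.642
10 butt top row 291 w 41 bot row 276 | shoulder row 194 w 43 neck row 184 sock 63; socket z 0.141 x 0.641
20 butt top row 289 w 41 bot row 281 | shoulder row 190 w 41 neck row 183 sock 77; socket z 0.125 x 0.636
30 butt top row 286 w 41 bot row 284 | shoulder row 189 w 39 neck row 184 sock 93; socket z 0.109 x 0.629
40 butt top row 282 w 42 bot row 287 | shoulder row 190 w 37 neck row 188 sock 110; socket z 0.096 x 0.619
50 butt top row 277 w 42 bot row 290 | shoulder row 193 w 36 neck row 193 sock 129; socket z 0.084 x 0.607
60 butt top row 272 w 42 bot row 292 | shoulder row 198 w 34 neck row 200 sock 147; socket z 0.075 x 0.593
```

The pitch is about 30°, as expected with the socket on the floor. Continuing.

Call:
arm_command --series '[{"dx": 0, "dy": 0, "dz": 0.013, "twist": 0, "fingers": 0.229}, {"dx": 0, "dy": 0, "dz": 0.026, "twist": 0, "fingers": 0.229}, {"dx": 0, "dy": 0, "dz": 0.04, "twist": 0, "fingers": 0.229}, {"dx": -0.01, "dy": 0, "dz": 0.053, "twist": 0, "fingers": 0.229}, {"dx": -0.02, "dy": 0, "dz": 0.066, "twist": 0, "fingers": 0.229}, {"dx": -0.03, "dy": 0, "dz": 0.08, "twist": 0, "fingers": 0.229}, {"dx": -0.04, "dy": 0, "dz": 0.093, "twist": 0, "fingers": 0.229}, {"dx": -0.04, "dy": 0, "dz": 0.106, "twist": 0, "fingers": 0.229}, {"dx": -0.04, "dy": 0, "dz": 0.12, "twist": 0, "fingers": 0.229}, {"dx": -0.04, "dy": 0, "dz": 0.133, "twist": 0, "fingers": 0.229}, {"dx": -0.04, "dy": 0, "dz": 0.146, "twist": 0, "fingers": 0.229}, {"dx": -0.04, "dy": 0, "dz": 0.15, "twist": 0, "fingers": 0.229}]'

```text
time: 16.5
tcp_pos: [0.5326, 0.0352, 0.1875]
tool_rot: [-0.0, 1.0, -0.029, 0.0]
force: [-0.3, -0.7, -1.4]
grip_width: 0.23
finger_force: 1.3
```

```bash
python3 y.py w12; python3 pr.py .5325 .0352 .1875
```

```text
w12 bbox [ 298  190   36   88 2135] tcp [0.5326 0.0351 0.1875] w 0.23 F 1.29 [-0.3 -0.   0.2]
190 312 320; 196 304 329; 202 301 332; 208 302 330; 214 303 330; 220 302 330; 226 301 331; 232 303 329; 238 303 329; 244 303 330; 250 303 330; 256 303 330; 262 303 329; 268 303 329; 274 300 331; 
roof row [[308.82895218 150.72876007]]
0 butt top row 293 w 40 bot row 272 | shoulder row 201 w 45 neck row 188 sock 52; socket z 0.189 x 0.634
10 butt top row 291 w 41 bot row 277 | shoulder row 194 w 43 neck row 184 sock 63; socket z 0.171 x 0.633
20 butt top row 289 w 41 bot row 281 | shoulder row 190 w 41 neck row 183 sock 76; socket z 0.155 x 0.628
30 butt top row 286 w 42 bot row 284 | shoulder row 189 w 39 neck row 184 sock 93; socket z 0.139 x 0.621
40 butt top row 282 w 42 bot row 288 | shoulder row 190 w 37 neck row 188 sock 110; socket z 0.126 x 0.611
50 butt top row 278 w 42 bot row 290 | shoulder row 193 w 36 neck row 193 sock 129; socket z 0.114 x 0.599
60 butt top row 273 w 42 bot row 292 | shoulder row 198 w 34 neck row 200 sock 147; socket z 0.105 x 0.585
```

The pitch is about 42°. I'm moving to the middle of the opening and a little higher, still with the light grip, then tightening.

Call:
arm_command --series '[{"dx": -0.015, "dy": 0, "dz": 0.013, "twist": 0, "fingers": 0.229}, {"dx": -0.03, "dy": 0, "dz": 0.026, "twist": 0, "fingers": 0.229}, {"dx": -0.045, "dy": 0, "dz": 0.04, "twist": 0, "fingers": 0.229}, {"dx": -0.06, "dy": 0, "dz": 0.05, "twist": 0, "fingers": 0.229}, {"dx": -0.06, "dy": 0, "dz": 0.05, "twist": 0, "fingers": 0.226}, {"dx": -0.06, "dy": 0, "dz": 0.05, "twist": 0, "fingers": 0.222}, {"dx": -0.06, "dy": 0, "dz": 0.05, "twist": 0, "fingers": 0.21}, {"dx": -0.06, "dy": 0, "dz": 0.05, "twist": 0, "fingers": 0.19}, {"dx": -0.06, "dy": 0, "dz": 0.05, "twist": 0, "fingers": 0.19}]'

```text
time: 17.73
tcp_pos: [0.5205, 0.0352, 0.1972]
tool_rot: [-0.0, 1.0, -0.029, -0.0]
force: [0.1, -0.6, -1.5]
grip_width: 0.211
finger_force: 59.4
```

```bash
python3 y.py w13; python3 pr.py .5205 .0352 .1975; python3 - <<'E'
import cv2
i=cv2.imread("pics/w13.png")[90:310,230:410];cv2.imwrite("pics/w13c.png",cv2.resize(i,None,fx=2.7,fy=2.7,interpolation=cv2.INTER_CUBIC))
E
```

```text
w13 bbox [ 299  190   34   88 2096] tcp [0.5205 0.0351 0.1973] w 0.21 F 59.44 [ 0.7  0.5 -1. ]
190 311 322; 196 303 329; 202 301 331; 208 303 330; 214 303 330; 220 302 330; 226 301 332; 232 303 329; 238 303 329; 244 303 329; 250 303 329; 256 303 329; 262 303 329; 268 303 329; 274 299 331; 
roof row [[307.8570437  128.09064685]]
0 butt top row 293 w 40 bot row 272 | shoulder row 201 w 45 neck row 188 sock 52; socket z 0.199 x 0.622
10 butt top row 291 w 41 bot row 277 | shoulder row 194 w 43 neck row 184 sock 62; socket z 0.181 x 0.621
20 butt top row 289 w 41 bot row 281 | shoulder row 190 w 41 neck row 183 sock 76; socket z 0.165 x 0.616
30 butt top row 286 w 42 bot row 284 | shoulder row 189 w 39 neck row 184 sock 92; socket z 0.149 x 0.609
40 butt top row 282 w 42 bot row 288 | shoulder row 190 w 37 neck row 188 sock 110; socket z 0.136 x 0.599
50 butt top row 278 w 42 bot row 290 | shoulder row 193 w 36 neck row 193 sock 128; socket z 0.124 x 0.587
60 butt top row 273 w 42 bot row 292 | shoulder row 198 w 34 neck row 200 sock 147; socket z 0.115 x 0.573
```

View pics/w13c.png

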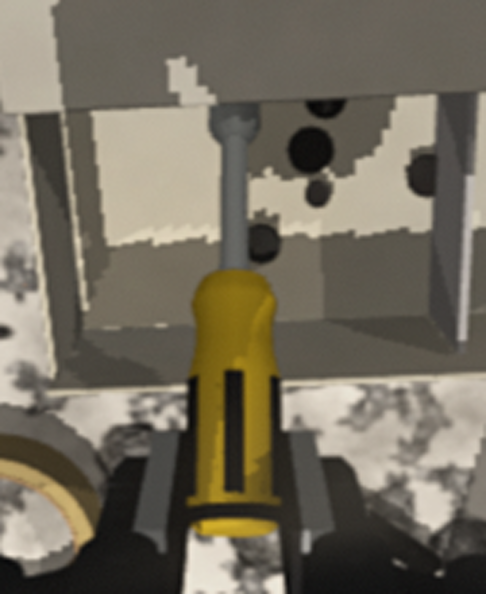

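The tool hangs at about 45°: neck at crop (235,270), shaft up to the socket at (235,120), just by the roof edge at row 105, and clear of it and the panel. I'm drawing it out along 45°.

Call:
arm_command --series '[{"dx": -0.03, "dy": 0, "dz": 0.03, "twist": 0, "fingers": 0.19}, {"dx": -0.06, "dy": 0, "dz": 0.06, "twist": 0, "fingers": 0.19}, {"dx": -0.09, "dy": 0, "dz": 0.09, "twist": 0, "fingers": 0.19}, {"dx": -0.12, "dy": 0, "dz": 0.12, "twist": 0, "fingers": 0.19}, {"dx": -0.15, "dy": 0, "dz": 0.15, "twist": 0, "fingers": 0.19}, {"dx": -0.18, "dy": 0, "dz": 0.18, "twist": 0, "fingers": 0.19}, {"dx": -0.21, "dy": 0, "dz": 0.22, "twist": 0, "fingers": 0.19}, {"dx": -0.24, "dy": 0, "dz": 0.26, "twist": 0, "fingers": 0.19}, {"dx": -0.27, "dy": 0, "dz": 0.3, "twist": 0, "fingers": 0.19}, {"dx": -0.3, "dy": 0, "dz": 0.35, "twist": 0, "fingers": 0.19}, {"dx": -0.3, "dy": 0, "dz": 0.4, "twist": 0, "fingers": 0.19}]'

```text
time: 19.2
tcp_pos: [0.4598, 0.0351, 0.278]
tool_rot: [0.0, 1.0, -0.029, -0.0]
force: [-0.7, -0.5, -0.6]
grip_width: 0.208
finger_force: 59.5
```

Call:
arm_command --series '[{"dx": 0, "dy": 0, "dz": 0.06, "twist": 0, "fingers": 0.19}, {"dx": 0, "dy": 0, "dz": 0.14, "twist": 0, "fingers": 0.19}, {"dx": 0, "dy": 0, "dz": 0.22, "twist": 0, "fingers": 0.19}, {"dx": 0, "dy": 0, "dz": 0.3, "twist": 0, "fingers": 0.19}, {"dx": 0, "dy": 0, "dz": 0.36, "twist": 0, "fingers": 0.19}, {"dx": 0, "dy": 0, "dz": 0.38, "twist": 0, "fingers": 0.19}, {"dx": 0, "dy": 0, "dz": 0.38, "twist": 0, "fingers": 0.19}, {"dx": 0, "dy": 0, "dz": 0.38, "twist": 0, "fingers": 0.19}, {"dx": 0, "dy": 0, "dz": 0.38, "twist": 0, "fingers": 0.19}]'

```text
time: 20.32
tcp_pos: [0.4601, 0.0351, 0.3528]
tool_rot: [0.0, 1.0, -0.029, -0.001]
force: [-0.4, 0.8, -1.2]
grip_width: 0.209
finger_force: 59.5
```

```bash
python3 y.py w14; python3 - <<'E'
from h import *;from rig import cams,arm
c=cams.read_camera("wrist")
print("panel row if fully open L/R",proj(c,[[.5185,.08,.154],[.5185,-.08,.154],[.589,0,.158]]).round())
i=cv2.cvtColor(c["image"],cv2.COLOR_RGB2GRAY);print("diff", i[:140,345].tolist())
print(abs(arm.get_obs()["joint_vel"]).max())
E
```

```text
w14 bbox [ 299  190   34   88 2044] tcp [0.4601 0.0351 0.3528] w 0.212 F 59.46 [ 0.2 -0.9 -1.5]
190 312 320; 196 304 328; 202 301 332; 208 303 330; 214 304 330; 220 303 329; 226 302 331; 232 303 329; 238 303 329; 244 303 329; 250 303 329; 256 303 329; 262 303 329; 268 303 329; 274 299 331; 
panel row if fully open L/R [[273. 130.]
 [415. 122.]
 [342.  56.]]
diff [90, 91, 90, 90, 92, 92, 91, 90, 92, 91, 91, 90, 91, 90, 89, 90, 88, 91, 90, 92, 91, 91, 92, 91, 93, 92, 92, 93, 93, 94, 93, 92, 93, 94, 93, 92, 93, 94, 94, 94, 92, 93, 93, 93, 93, 93, 92, 93, 93, 94, 93, 93, 92, 94, 92, 87, 95, 155, 171, 171, 170, 170, 169, 171, 171, 170, 169, 169, 170, 170, 169, 168, 169, 169, 169, 169, 169, 169, 169, 170, 170, 168, 169, 168, 168, 169, 168, 169, 168, 169, 169, 169, 168, 168, 167, 167, 167, 167, 168, 171, 161, 108, 78, 80, 81, 81, 81, 80, 81, 81, 81, 82, 82, 80, 82, 82, 82, 83, 83, 82, 83, 81, 81, 74, 73, 111, 173, 166, 166, 171, 172, 171, 170, 169, 170, 161, 148, 178, 191, 163]
0.003936212419800196
```

The tool hasn't moved in the grip, its lowest point is at z ≈ 0.28 m, and the drawer is still fully open. Handing in.

```bash
python3 -c "
from rig import ticket;print(ticket.job_done())"
```

```text
the job is handed in; nothing more can be done
None
```

I pulled the top drawer to its stop, drew the nut driver out handle first at about 45°, and handed the job in with it held still about 12 cm above the cabinet's top; the fuse, binder clip and loose table items were never touched, though I took no last picture of them.

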